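# Feed the top blank into the drill jig and snug the cam clamp

### The arm

A 6-joint arm with a two-finger parallel gripper is mounted at the origin on a cart in front of the work surface, level with it; the furniture and walls round the work are solid. World frame = base frame: x ahead of the robot, y to its left, z up, the work surface at z = 0. Lengths are in m, angles in rad, forces in N, time in s.
With the tool pointing down it reaches from about 0.325 to 0.75 m from the base axis. Payload 7.6 kg.
Tool frame: the origin (TCP) lies at the very end of the fingers, on their centre line; the grasp point (between the pads) lies 19 mm behind it; z points along the fingers, y is the line along which they close (so a half turn about z gives the same grasp; the last joint's range is limited). The gripper opens to 85 mm and grips with 20 to 120 N. Pads are 22 mm wide; open, the fingers measure 114 mm over their backs; the gripper's body (76 mm by 85 mm) begins 54 mm behind the grasp point. The pads swing forward as they close: fully open they stand 13 mm farther back than shut.
Start: joints at [1.269, 0.052, 1.401, -0, 1.689, -0.07], TCP at [0.121, 0.511, 0.231] pointing down, gripper open.
Joint ranges: [-2.9, 2.9], [-0.91, 2.17], [0.12, 2.37], [-1.06, 4.2], [0.26, 2.73], [-2.93, 2.93]. Speed limits (rad/s): [2.57, 2.57, 3.01, 3.14, 3.14, 3.14].

### API

Orientations are given as [roll, pitch, yaw] about the fixed x, y, z axes, in that order (R = Rz(yaw) Ry(pitch) Rx(roll)).
In Python, from station import bot, imaging gives the robot as it stands. The module is installed in compiled form; this text tells all that it offers.
- The arm moves only by the tool drive_tool, never from a script. Its argument "moves" is a list that holds one entry, the list of rows, each a list of 7 numbers: the shift along the tool's x, y, z in m, then the turn, a rotation vector about the tool's x, y, z in degrees, then the opening, from 0 (shut) to 1 (fully open). In form: [[[dx, dy, dz, wx, wy, wz, claw], ...]]. A call has 1 to 12 rows; each row shifts and turns the commanded pose from where the row before left it, along the tool's axes as they then stand; what a row does not reach is not made up. A row lasts 1/10 s, in which the tool goes at most 50 mm and 8.59 degrees, less where a joint would pass 70% of its speed; a pose out of reach is approached as far as the arm can. A call with a gripper value outside its range is refused whole. The fingers move at their own pace and stop on an object; "grip_force" is the grip in N (left out, the last holds). Time passes only in rows, so rows that do not move let the fingers close. It gives the time, the measured TCP pose, the force, the opening and the grip force at its end, in the units of the state.
- bot.state(): the state, without advancing time (a new reading comes with each control period).
- imaging.snapshot(name): name is "scene" or "top"; returns a dict with "color" (384x512x3 uint8, blue, green, red), "mtx" (3x3 intrinsics, pixels), "R" (3x3) and "t" (3): a world point X has camera coordinates R X + t. Camera axes: x right, y down, z forward; pixel columns grow to the right and rows downward; lengths in m; the calibration is good to about 2 mm. A picture is of the moment at which its call begins. There is no depth.
- bot.close_job(): hands the job in; it is judged then, once.
The state is a dict: "t": time; "joint_positions": joint angles; "qd": joint speeds; "joint_efforts": joint torques, N m; "ee_pos": TCP position; "tcp_rot": TCP orientation; "wrist_force": force on the tool from outside, world axes, zero at the start; "wrist_torque": the same for the moment, N m; "grip_width": finger opening in m; "grasp_force": force on a finger pad.
Only numpy, scipy, OpenCV 4.12 (cv2) and the standard library are available. Lean on these libraries where they do the work, as an engineer would, in place of code of your own. Each camera call takes 0.05 s, during which the arm holds its last target. There are 200 camera calls.

### The job

Load the drill jig: slide the top aluminium blank flat off the stack, without lifting it or shifting the two blanks below, along the bed and under the bushing bar right up to the end stop. Then swing the cam lever clockwise (seen from above) just far enough that the rubber cam takes up the gap and holds the blank snugly against the fence - stop there, forcing it further would mark the blank - and let go. Leave everything else on the bench where it is.

Things in the scene. Friction and masses are not known exactly. Their poses are not given: they have to be found in the camera images.
- jig: Drill jig fixed to the bench: plywood board 320x170x18 mm (x -172 to +148, y -99 to +71) with stack rest, a gap, then an aluminium bed, top 43 mm above the bench, x 10 to 130, y -44 to +60 mm. Origin at bench level; x = feed direction from stack to end stop, y = towards the fence, z up. A blank fully home has its centre at x = +55, its trailing edge at x = -10 mm, over the gap, clear of the stack.
- end_stop: Steel end stop on the bed: its face towards the stack is at jig x = +120 mm, y -30 to +30, top 55 mm above the bench. Just before it a fixed steel bushing bar (x 87 to 113, y -67 to +57 mm) bridges the bed: underside 57 mm, top with bushings 74 mm above the bench; a blank on the bed passes under it with 4 mm to spare. Origin and axes as the jig's.
- fence: Steel fence fixed on the bed, 12 mm thick, 14 mm high; its straight face towards the blank lies at jig y = +44 mm, x 30 to 115 mm, with a flared lead-in at x 15 to 32 mm. Origin and axes as the jig's.
- blank_top: Top blank of the stack, the one to load: plain loose aluminium plate 130x80x10 mm, about 0.28 kg. Origin at the centre of its underside, x along the 130 mm side in the feed direction, z up. On the stack its underside is 44 mm above the bench, 1 mm above the bed, and its centre near jig x = -85 mm; up to 4 mm and 0.05 rad out of line with the jig. Can be pushed at its trailing edge.
- blank_mid: Second blank, same plate, directly below the top one (underside 34, top 44 mm above the bench). Loose; has to stay where it is. Origin at the centre of its underside, axes as the top one's.
- blank_low: Lowest blank, same plate (underside 24 mm above the bench, on the black rest). Loose; has to stay where it is. Origin at the centre of its underside, axes as the top one's.
- cam_block: Dark steel block of the cam clamp, fixed on the jig's board across the bed from the fence: near jig x = +45, y = -60 mm (slotted foot, set up to 1.5 mm nearer to or farther from the fence). Origin on the vertical pivot of the cam, 18 mm above the bench; axes parallel to the jig's. Apart from the cam and lever nothing of it stands above the bed.
- cam (a joint): Angle of cam and lever about the vertical pivot: 0 open, growing clockwise seen from above, to 2.5 rad; starts at 0 to 0.2. In the jig's axes the lever points at -30 deg minus this angle (anticlockwise from x to y positive). Light friction (0.06 Nm); stays where it is left. Meets a blank that lies against the fence at about 0.9 to 1.4 rad, is highest at 2.18 rad.
- cam_knob (a point): Centre of the upright black knob at the end of the lever: 22 mm in diameter, 35 mm tall, from 61 to 96 mm above the bench (this point: 78.5 mm), 80 mm from the pivot. It can be pinched or pushed from above; the lever bar (6 mm thick, 14 mm wide) lies below it, its top 61 mm above the bench.
- cam_tyre: Rubber-tyred cam disc, radius 20 mm, 9 mm thick, level with a blank on the bed; turns with the lever, its centre 8 mm off the pivot: its edge reaches 20 + 8 cos(2.18 - angle) mm from the pivot towards the fence. The pivot is backed by stiff rubber buffers: past first touch the clamping force grows by about 10 N, and the push needed at the knob by about 3 N, per 0.1 rad; over 45 N of clamping is too much. Origin on the pivot, 18 mm above the bench.
- bottle: Bystander: small white plastic bottle, 46 mm in diameter, 86 mm tall, standing behind the jig. Origin at the centre of its underside.
- cassette: Bystander: used steel sprocket cassette lying flat, 105 mm in diameter, 32 mm high, to the left of the jig. Origin at the centre of its underside.
- screwdriver: Bystander: flat screwdriver with orange and black handle, about 220 mm long, lying to the right of the jig. Origin near its middle, at bench level.
There are look-alikes about, which are no part of the job. Leave any green look-alike of the blank_top alone.

How it is judged:
By the outcome, as a careful person would: the job done as asked, in the order asked, and still so for the second after the job is handed in, with the robot touching nothing.
It also fails if it takes over 59 s, if anything falls off the work surface, if the arm or the gripper's body presses on something with over 40 N, if the wrist force passes 120 N, or if a joint passes its speed limit or range.

## Working session

There is one attempt and no reset: what is moved stays moved. The work goes in short steps, Python scripts to look and compute and a tool call to move; the robot and the scene stay as the last step left them, time stands still between calls to the robot, and variables do not carry over. Pictures are saved under pics/ and viewed, at most 10 in all, crops included, and the job is handed in when it is done.

Besides the shell and the picture viewer there is one more tool, called after ">>>" in YAML: its name, and indented under it one key for each argument. drive_tool: Moves the arm, as the interface text tells. Its arguments: {"type":"object","properties":{"moves":{"type":"array","items":{"type":"array","items":{"type":"array","items":{"type":"number"}}}},"grip_force":{"type":"number"}},"required":["moves"]}

```bash
mkdir -p pics; python3 - <<'E'
from station import bot, imaging
import cv2,numpy as np
s=bot.state();print({k:np.round(v,3) for k,v in s.items()})
for n in("scene","top"):
    d=imaging.snapshot(n);cv2.imwrite(f"pics/{n}0.png",cv2.resize(d["color"],(800,600),interpolation=cv2.INTER_CUBIC));np.savez(f"{n}0.npz",**d)
    print(n,d["mtx"],d["R"],d["t"])
E
```

```text
{'t': np.float64(0.0), 'joint_positions': array([ 1.269,  0.053,  1.402, -0.   ,  1.689, -0.07 ]), 'qd': array([-0.001,  0.   ,  0.   ,  0.001,  0.001, -0.001]), 'joint_efforts': array([ 2.0000e-03, -3.8164e+01, -3.6021e+01, -0.0000e+00,  6.0000e-03,
        0.0000e+00]), 'ee_pos': array([0.121, 0.511, 0.23 ]), 'tcp_rot': array([-3.14, -0.  ,  2.91]), 'wrist_force': array([-0.502, -0.845, -0.224]), 'wrist_torque': array([ 0.016,  0.016, -0.017]), 'grasp_force': np.float64(0.0), 'grip_width': np.float64(0.085)}
scene [[434.0957252    0.         252.43680462]
 [  0.         434.0957252  187.95266651]
 [  0.           0.           1.        ]] [[ 0.87627357 -0.48156996  0.01532959]
 [-0.28295675 -0.54010393 -0.79260534]
 [ 0.38997449  0.6902015  -0.60954227]] [-0.5074938   0.29760218  0.92093303]
top [[385.98866886   0.         257.12363887]
 [  0.         385.98866886 193.11379053]
 [  0.           0.           1.        ]] [[-0.00762024 -0.99995082 -0.00634741]
 [-0.99631558  0.00813449 -0.08537625]
 [ 0.08542369  0.00567344 -0.99632856]] [0.07996982 0.64337837 1.33301689]
```

View pics/scene0.png

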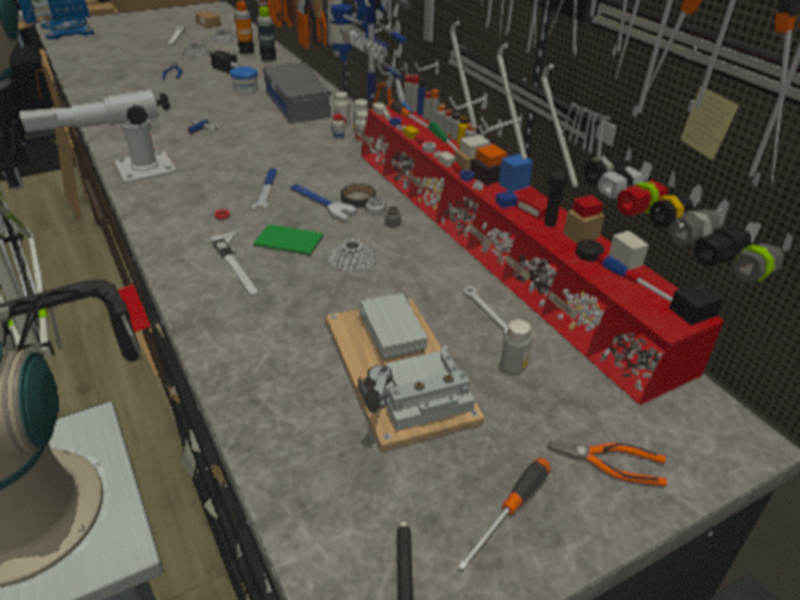

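View pics/top0.png

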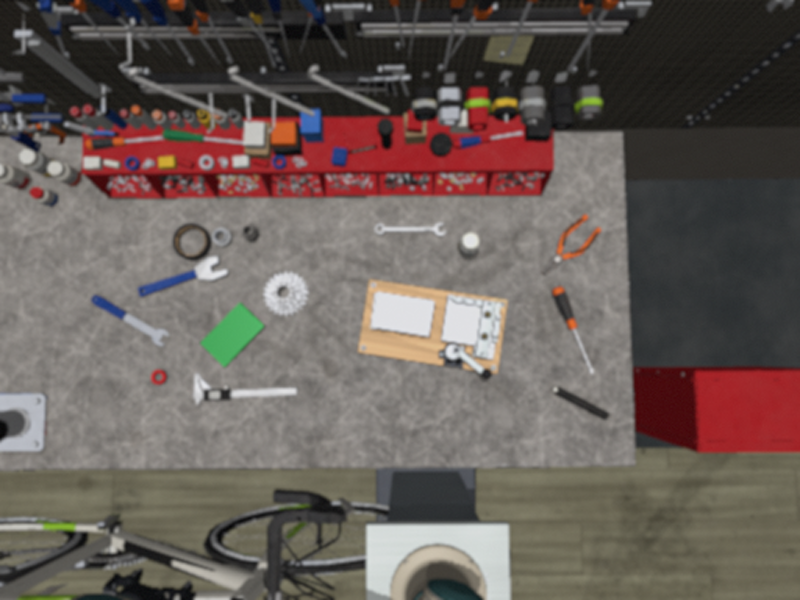

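The top view (800x600) shows the wood board, corners about (370,282), (507,298), (498,373) and (360,352). The stack is on the left at (403,315), the bed and bar at (470,325), and the lever knob near (487,374). The feed direction points right, which is world -y. The green look-alike is at (232,335).

```bash
cat > h.py <<'E'
import numpy as np,cv2
def ray(d,px,z):
    px=np.atleast_2d(px).astype(float);R,t=d["R"],d["t"];C=-R.T@t
    v=(np.linalg.inv(d["mtx"])@np.c_[px,np.ones(len(px))].T).T@R
    return C+v*((z-C[2])/v[:,2])[:,None]
def proj(d,X):
    c=np.atleast_2d(X)@d["R"].T+d["t"];p=c@d["mtx"].T;return p[:,:2]/p[:,2:]
def big(m):
    c=cv2.findContours(m.astype(np.uint8),cv2.RETR_EXTERNAL,cv2.CHAIN_APPROX_NONE)[0];return max(c,key=cv2.contourArea)[:,0]
E
python3 - <<'E'
from h import *
for n in("top","scene"):
    d=np.load(n+"0.npz");im=d["color"];hsv=cv2.cvtColor(im,cv2.COLOR_BGR2HSV)
    roi=np.zeros(im.shape[:2],bool)
    if n=="top": roi[170:245,222:332]=1
    else: roi[180:295,200:315]=1
    wood=roi&(hsv[...,0]>8)&(hsv[...,0]<25)&(hsv[...,1]>70)&(hsv[...,2]>90)
    wood=cv2.morphologyEx(wood.astype(np.uint8),cv2.MORPH_OPEN,np.ones((2,2)))
    c=big(cv2.morphologyEx(wood,cv2.MORPH_CLOSE,np.ones((9,9))))
    P=ray(d,c,.018)[:,:2]
    r=cv2.minAreaRect((P*1000).astype(np.float32));print(n,"board mm",r,cv2.boxPoints(r).round(1).tolist())
    if n=="top":
        br=roi&(im.min(2)>175);br[:,279:]=0
        c=big(br);P=ray(d,c,.054)[:,:2];r=cv2.minAreaRect((P*1000).astype(np.float32));print("blank",r,cv2.boxPoints(r).round(1).tolist())
    x0,y0,x1,y1=(222,175,332,247) if n=="top" else (200,175,320,295)
    cv2.imwrite(f"pics/{n}1.png",cv2.resize(im[y0:y1,x0:x1],None,fx=(7 if n=="top" else 5),fy=(7 if n=="top" else 5),interpolation=cv2.INTER_CUBIC))
E
```

```text
top board mm ((588.0718383789062, 10.756103515625), (303.1986083984375, 169.96791076660156), 80.89818572998047) [[480.20001220703125, -125.5], [648.0, -152.39999389648438], [696.0, 147.0], [528.0999755859375, 173.89999389648438]]
blank ((617.2537231445312, 75.72998046875), (134.67674255371094, 81.90446472167969), 80.39368438720703) [[565.5999755859375, 16.200000762939453], [646.4000244140625, 2.5], [668.9000244140625, 135.3000030517578], [588.0999755859375, 149.0]]
scene board mm ((596.3711547851562, 61.348899841308594), (193.85595703125, 170.67124938964844), 80.80152893066406) [[496.6000061035156, -20.700000762939453], [665.0999755859375, -48.0], [696.0999755859375, 143.39999389648438], [527.5999755859375, 170.6999969482422]]
```

View pics/top1.png

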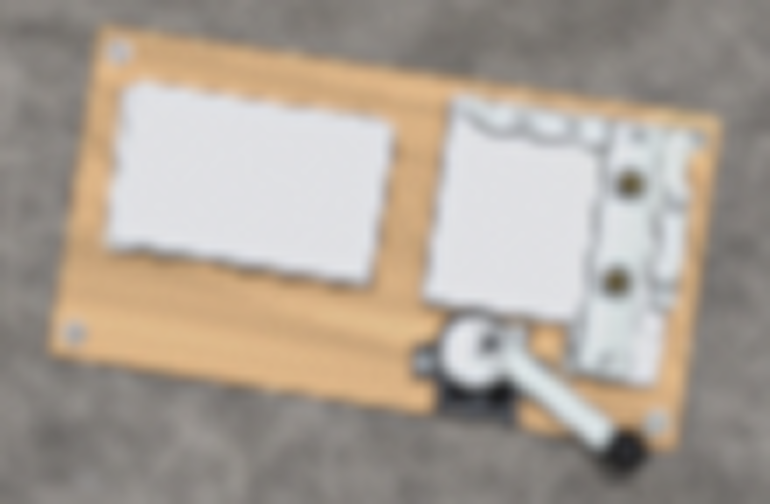

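View pics/scene1.png

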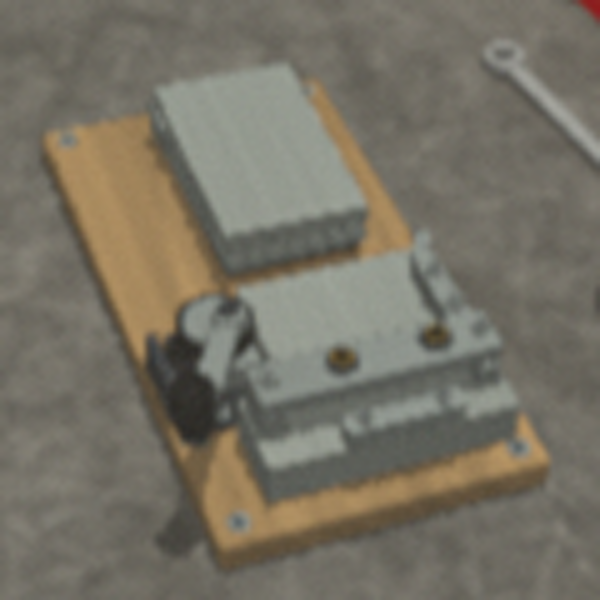

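The crops show the board's four corner screws, the stack's top face at (250,180) in the top crop, the cam pivot near (475,350) and the knob near (622,448). Next I'll fit the edges at sub-pixel level.

```bash
cat >> h.py <<'E'
K=8
def quad(d,mask,z,trim=.15):
    "mask on K-times enlarged image -> world corner points of the 4-sided outline, lines fitted to each side"
    c=big(mask);h=cv2.convexHull(c)[:,0].astype(float)
    P=ray(d,(c+.5)/K-.5,z)[:,:2]*1000
    b=cv2.boxPoints(cv2.minAreaRect(P.astype(np.float32)));L=[]
    for i in range(4):
        a,e=b[i],b[(i+1)%4];u=(e-a)/np.linalg.norm(e-a);l=np.linalg.norm(e-a)
        s=(P-a)@u;n=np.abs((P-a)@[-u[1],u[0]])
        q=P[(s>trim*l)&(s<(1-trim)*l)&(n<7)]
        vx,vy,x,y=cv2.fitLine(q.astype(np.float32),cv2.DIST_HUBER,0,.01,.01).ravel();L.append((vx,vy,x,y))
    out=[]
    for i in range(4):
        A,B=L[i-1],L[i];s=np.linalg.solve([[A[0],-B[0]],[A[1],-B[1]]],[B[2]-A[2],B[3]-A[3]]);out.append([A[2]+s[0]*A[0],A[3]+s[0]*A[1]])
    return np.array(out)
E
cat > m.py <<'E'
from h import *
d=np.load("top0.npz");im=cv2.resize(d["color"],None,fx=K,fy=K,interpolation=cv2.INTER_CUBIC);f=im.astype(int)
roi=np.zeros(im.shape[:2],bool);roi[170*K:245*K,222*K:332*K]=1
w=roi&(f[...,2]-f[...,0]>35);w=cv2.morphologyEx(w.astype(np.uint8),cv2.MORPH_CLOSE,np.ones((K*9,K*9)))
B=quad(d,w,.018,.2);print("board",B.round(1).tolist(),[np.linalg.norm(B[i]-B[i-1]).round(1) for i in range(4)])
m=roi&(f[...,2]-f[...,0]<30)&(f.min(2)>140);m[:,279*K:]=0
Q=quad(d,m.astype(np.uint8),.054);print("blank",Q.round(1).tolist(),Q.mean(0),[np.linalg.norm(Q[i]-Q[i-1]).round(1) for i in range(4)])
def ang(C):
    e=[C[i]-C[i-1] for i in range(4)];e.sort(key=np.linalg.norm);v=[x if x[1]<0 else -x for x in e[2:]];v=sum(v);w=[x if x[0]>0 else -x for x in e[:2]];w=sum(w)
    return np.degrees(np.arctan2(v[1],v[0])),np.degrees(np.arctan2(w[1],w[0]))-90
print(ang(B),ang(Q))
k=roi&(f.max(2)<75);k[:232*K]=0;k[:,:300*K]=0;c=big(k);M=cv2.moments(c)
kp=np.array([M["m10"],M["m01"]])/M["m00"]/K-.5;print("knob px",kp,cv2.contourArea(c)/K/K,ray(d,kp,.085)*1000)
E
python3 m.py
```

```text
board [[479.6000061035156, -139.0], [649.5, -166.0], [699.7999877929688, 151.10000610351562], [530.7999877929688, 177.6999969482422]] [np.float32(320.7), np.float32(172.0), np.float32(321.1), np.float32(171.1)]
blank [[564.0, 16.200000762939453], [645.2999877929688, 1.5], [666.7999877929688, 136.39999389648438], [586.5, 146.3000030517578]] [615.642    75.07817] [np.float32(132.0), np.float32(82.6), np.float32(136.6), np.float32(80.9)]
(np.float32(-99.09707), np.float32(-98.97677)) (np.float32(-99.435394), np.float32(-98.6668))
knob px [310.48209325 239.6109127 ] 26.25 [[ 481.79881017 -102.42232302   85.        ]]
```

>>> drive_tool:
  moves:
    - [[-0.041,-0.0157,0,0,0,0,0],[-0.041,-0.0157,0,0,0,0,0],[-0.041,-0.0157,0,0,0,0,0],[-0.041,-0.0157,0,0,0,0,0],[-0.041,-0.0157,0,0,0,0,0],[-0.041,-0.0157,0,0,0,0,0],[-0.041,-0.0157,0,0,0,0,0],[-0.041,-0.0157,0,0,0,0,0],[-0.041,-0.0157,0,0,0,0,0],[-0.041,-0.0157,0,0,0,0,0],[-0.041,-0.0157,0,0,0,0,0],[-0.041,-0.0157,0,0,0,0,0]]

```text
t: 1.3
ee_pos: [0.5573, 0.2133, 0.2308]
tcp_rot: [-3.141, -0.001, 2.91]
wrist_force: [0.5, 0.3, 0.8]
grip_width: -0.0001
grasp_force: 0.0
```

>>> drive_tool:
  moves:
    - [[-0.0414,-0.0157,0,0,0,0,0],[-0.0414,-0.0157,0,0,0,0,0],[0,0,0,0,0,8.575,0],[0,0,0,0,0,8.575,0],[0,0,0,0,0,8.575,0],[0,0,0,0,0,8.575,0],[0,0,0,0,0,8.575,0],[0,0,0,0,0,8.575,0],[0,0,0,0,0,8.575,0],[0,0,0,0,0,8.575,0],[0,0,0,0,0,8.575,0],[0,0,0,0,0,8.575,0]]

```text
t: 2.5
ee_pos: [0.6293, 0.165, 0.2306]
tcp_rot: [-3.14, 0.0, 1.407]
wrist_force: [0.3, -0.2, -0.4]
grip_width: 0.0
grasp_force: 0.0
```

>>> drive_tool:
  moves:
    - [[0,0.001,0.04,0,0,0,0],[0,0,0.04,0,0,0,0],[0,0,0.04,0,0,0,0],[0,0,0.03,0,0,0,0],[0,0,0.02,0,0,0,0],[0,0,0.0125,0,0,0,0],[0,0,0,0,0,0,0],[0,0,0,0,0,0,0]]

```text
t: 3.3
ee_pos: [0.631, 0.165, 0.0498]
tcp_rot: [3.14, -0.001, 1.413]
wrist_force: [-0.2, -0.5, 0.4]
grip_width: 0.0003
grasp_force: 0.0
```

```bash
python3 - <<'E'
from station import imaging
import cv2
d=imaging.snapshot("scene");cv2.imwrite("pics/s2.png",cv2.resize(d["color"][155:295,190:330],None,fx=4,fy=4,interpolation=cv2.INTER_CUBIC))
E
```

```text
(no output)
```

View pics/s2.png

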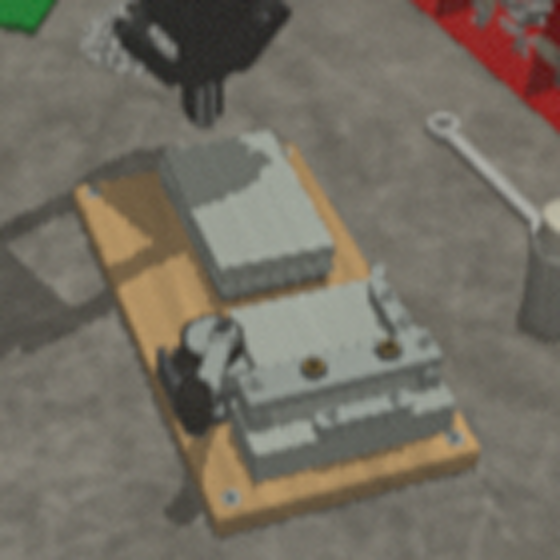

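The shut fingers stand behind the stack's trailing edge with a visible gap (fingers at (205,100), stack edge at (215,145)), at the right height. I'll lower slightly and start pushing.

>>> drive_tool:
  moves:
    - [[0,0,0.002,0,0,0,0],[0,0,0,0,0,0,0],[-0.004,0,0,0,0,0,0],[-0.004,0,0,0,0,0,0],[-0.004,0,0,0,0,0,0],[-0.004,0,0,0,0,0,0],[-0.004,0,0,0,0,0,0]]

```text
t: 4.05
ee_pos: [0.6274, 0.1449, 0.0469]
tcp_rot: [3.141, -0.001, 1.413]
wrist_force: [0.8, 2.0, 0.0]
grip_width: 0.0002
grasp_force: 0.7
```

>>> drive_tool:
  moves:
    - [[-0.006,0,0,0,0,0,0],[-0.008,0,0,0,0,0,0],[-0.008,0,0,0,0,0,0],[-0.008,0,0,0,0,0,0],[-0.008,0,0,0,0,0,0],[-0.008,0,0,0,0,0,0],[-0.008,0,0,0,0,0,0],[-0.006,0,0,0,0,0,0],[0,0,0,0,0,0,0]]

```text
t: 4.95
ee_pos: [0.6179, 0.0847, 0.0468]
tcp_rot: [-3.142, 0.001, 1.412]
wrist_force: [0.3, 0.5, 0.1]
grip_width: -0.0003
grasp_force: 0.0
```

```bash
python3 - <<'E'
from station import imaging
import cv2,numpy as np
a=imaging.snapshot("scene")["color"][155:295,190:330];b=imaging.snapshot("top")["color"][165:245,220:335]
a=cv2.resize(a,(430,430),interpolation=cv2.INTER_CUBIC);b=cv2.resize(b,(370,257),interpolation=cv2.INTER_CUBIC)
o=np.zeros((430,800,3),np.uint8);o[:,:430]=a;o[:257,430:]=b;cv2.imwrite("pics/s3.png",o)
E
```

```text
(no output)
```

View pics/s3.png

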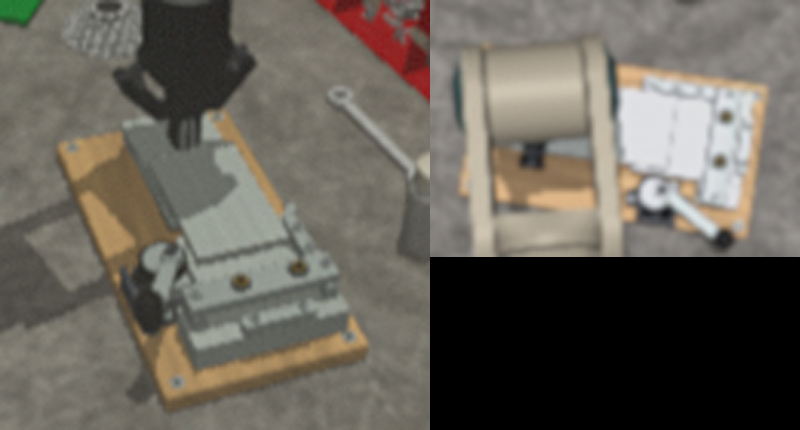

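The top blank has slid about 55 mm and is straight, its leading edge over the bed past the lead-in. The blanks below are still in place at (170,125).

>>> drive_tool:
  moves:
    - [[-0.006,0,0,0,0,0,0],[-0.008,0,0,0,0,0,0],[-0.008,0,0,0,0,0,0],[-0.008,0,0,0,0,0,0],[-0.008,0,0,0,0,0,0],[-0.008,0,0,0,0,0,0],[-0.008,0,0,0,0,0,0],[-0.006,0,0,0,0,0,0],[-0.004,0,0,0,0,0,0],[0,0,0,0,0,0,0]]

```text
t: 6.05
ee_pos: [0.6079, 0.022, 0.0469]
tcp_rot: [3.141, 0.0, 1.413]
wrist_force: [-0.1, 0.5, 0.7]
grip_width: -0.0004
grasp_force: 0.0
```

>>> drive_tool:
  moves:
    - [[-0.002,0,0,0,0,0,0],[-0.002,0,0,0,0,0,0],[-0.001,0,0,0,0,0,0]]

```text
t: 6.35
ee_pos: [0.6072, 0.0179, 0.0469]
tcp_rot: [3.141, -0.0, 1.413]
wrist_force: [0.1, 1.9, 0.5]
grip_width: 0.0003
grasp_force: 0.8
```

>>> drive_tool:
  moves:
    - [[-0.001,0,0,0,0,0,0],[-0.001,0,0,0,0,0,0]]

```text
t: 6.55
ee_pos: [0.6069, 0.0159, 0.0469]
tcp_rot: [3.141, -0.0, 1.413]
wrist_force: [-0.4, 1.8, 1.1]
grip_width: 0.0002
grasp_force: 0.9
```

>>> drive_tool:
  moves:
    - [[-0.001,0,0,0,0,0,0],[-0.001,0,0,0,0,0,0]]

```text
t: 6.75
ee_pos: [0.6066, 0.0138, 0.0469]
tcp_rot: [3.141, -0.0, 1.413]
wrist_force: [0.7, 2.0, 0.7]
grip_width: 0.0004
grasp_force: 1.0
```

>>> drive_tool:
  moves:
    - [[-0.001,0,0,0,0,0,0],[0,0,0,0,0,0,0]]

```text
t: 6.95
ee_pos: [0.6064, 0.0127, 0.0469]
tcp_rot: [3.141, -0.0, 1.413]
wrist_force: [-0.9, 1.8, 1.2]
grip_width: -0.0
grasp_force: 0.8
```

>>> drive_tool:
  moves:
    - [[-0.001,0,0,0,0,0,0],[0,0,0,0,0,0,0]]

```text
t: 7.15
ee_pos: [0.6064, 0.0126, 0.0469]
tcp_rot: [3.141, -0.002, 1.414]
wrist_force: [1.4, 5.2, 1.0]
grip_width: -0.0001
grasp_force: 2.6
```

Force rose from 2 to 5 N with no further travel, at jig x = -10, so the blank is at the end stop. Next I back off, rise and go to the knob.

>>> drive_tool:
  moves:
    - [[0.005,0,0,0,0,0,0],[0.006,0,0,0,0,0,0],[0,0,-0.04,0,0,0,0],[0,0,-0.04,0,0,0,0],[-0.032,-0.016,0,0,0,0,0],[-0.032,-0.016,0,0,0,0,0],[-0.032,-0.016,0,0,0,0,0],[-0.032,-0.016,0,0,0,0,0],[-0.032,-0.016,0,0,0,0,0],[0,0,0,0,0,0,0]]

```text
t: 8.15
ee_pos: [0.5019, -0.1255, 0.1267]
tcp_rot: [-3.141, 0.001, 1.409]
wrist_force: [0.6, 0.7, -0.1]
grip_width: -0.0001
grasp_force: 0.0
```

>>> drive_tool:
  moves:
    - [[0,0,0,0,0,-8.14,0],[0,0,0,0,0,-8.14,0],[0,0,0,0,0,-8.14,0],[0,0,0,0,0,-8.14,0],[0,0,0,0,0,-8.14,0],[0,0,0,0,0,-8.14,0],[0,0,0,0,0,-8.14,0],[0,0,0,0,0,0,0]]

```text
t: 8.95
ee_pos: [0.504, -0.1223, 0.1266]
tcp_rot: [-3.141, -0.0, 2.409]
wrist_force: [-0.4, -0.1, 0.5]
grip_width: -0.0002
grasp_force: 0.0
```

```bash
cat > look.py <<'E'
from station import imaging,bot
import sys
from h import *
n=sys.argv[1]
A=imaging.snapshot("scene");B=imaging.snapshot("top");np.savez(n+"s.npz",**A);np.savez(n+"t.npz",**B)
o=np.zeros((400,800,3),np.uint8);o[:,:400]=cv2.resize(A["color"][190:290,215:315],(400,400),interpolation=cv2.INTER_CUBIC);o[:320,400:]=cv2.resize(B["color"][165:245,235:335],(400,320),interpolation=cv2.INTER_CUBIC);cv2.imwrite(f"pics/{n}.png",o)
s=bot.state();p=s["ee_pos"]*1000-[601.8,-8,0];y=np.radians(-99.05)
print("tool jig",p[0]*np.cos(y)+p[1]*np.sin(y),-p[0]*np.sin(y)+p[1]*np.cos(y),p[2],np.degrees(s["tcp_rot"]),s["wrist_force"])
E
python3 look.py s4
```

```text
tool jig 128.42262601273282 -78.6400915003161 126.66804201331624 [-1.79991698e+02 -1.07867695e-02  1.37753760e+02] [ 0.06154947 -0.30973347 -0.37845819]
```

View pics/s4.png

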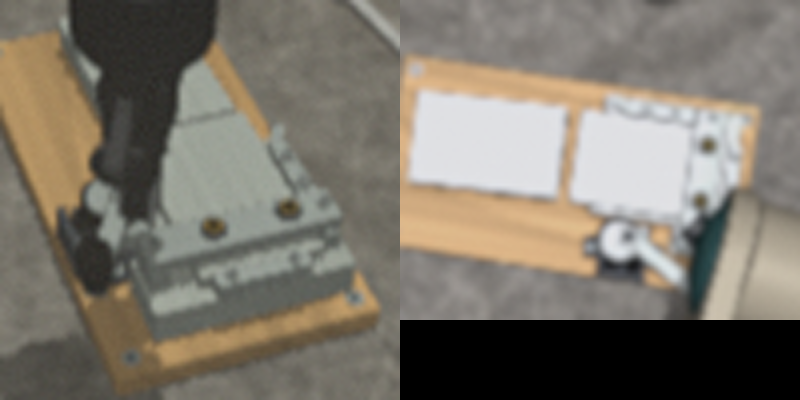

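The blank is home under the bar in the top pane, with its trailing edge at x≈575 px and a gap to the stack, whose lower blanks look undisturbed. The fingers hover beside the knob, so I'll descend and approach it.

>>> drive_tool:
  moves:
    - [[0,0,0.02,0,0,0,0],[0,0,0.02,0,0,0,0],[0,0,0.0075,0,0,0,0],[0.002,0,0,0,0,0,0],[0.002,0,0,0,0,0,0],[0.002,0,0,0,0,0,0],[0.002,0,0,0,0,0,0]]

```text
t: 9.75
ee_pos: [0.4983, -0.1176, 0.0803]
tcp_rot: [3.141, 0.002, 2.407]
wrist_force: [0.4, -1.7, -0.0]
grip_width: 0.0003
grasp_force: 0.5
```

>>> drive_tool:
  moves:
    - [[0.004,-0.001,0,0,0,2.865,0],[0.004,-0.001,0,0,0,2.865,0],[0.004,-0.001,0,0,0,2.865,0],[0.004,-0.001,0,0,0,2.865,0]]

```text
t: 10.15
ee_pos: [0.4842, -0.1087, 0.0801]
tcp_rot: [3.141, 0.001, 2.205]
wrist_force: [-0.2, -0.2, 0.9]
grip_width: -0.0001
grasp_force: 0.5
```

```bash
python3 look.py s5
```

```text
tool jig 117.7675886184126 -100.52846750931812 79.95084557050687 [1.79954539e+02 4.45780316e-02 1.26463602e+02] [-0.46588998 -0.54141115 -0.03684965]
```

>>> drive_tool:
  moves:
    - [[0.00403,-0.001,0,0,0,2.865,0],[0.00403,-0.001,0,0,0,2.865,0],[0.00403,-0.001,0,0,0,2.865,0],[0.00403,-0.001,0,0,0,2.865,0],[0.00403,-0.001,0,0,0,2.865,0],[0.00403,-0.001,0,0,0,2.865,0],[0.00403,-0.001,0,0,0,2.865,0],[0.00403,-0.001,0,0,0,2.865,0],[0.00403,-0.001,0,0,0,2.865,0],[0.00403,-0.001,0,0,0,2.865,0]]

```text
t: 11.25
ee_pos: [0.4592, -0.0762, 0.0798]
tcp_rot: [3.141, 0.001, 1.707]
wrist_force: [0.1, -0.8, 0.5]
grip_width: 0.0003
grasp_force: 0.5
```

>>> drive_tool:
  moves:
    - [[0.00403,-0.001,0,0,0,2.865,0],[0.00403,-0.001,0,0,0,2.865,0]]

```text
t: 11.45
ee_pos: [0.4563, -0.0683, 0.0798]
tcp_rot: [3.141, 0.0, 1.607]
wrist_force: [0.1, -0.2, 0.8]
grip_width: -0.0002
grasp_force: 0.5
```

```bash
cat >> look.py <<'E'
q=np.array([p[0]*np.cos(y)+p[1]*np.sin(y)-45,-p[0]*np.sin(y)+p[1]*np.cos(y)+60]);th=np.radians(np.degrees(s["tcp_rot"][2])+99.05+90);r=np.array([np.cos(th),np.sin(th)]);t=np.array([r[1],-r[0]])
print("C.r",q@r,"C.t",q@t,"cam",(np.radians(-30)-th)%(2*np.pi), "push",-s["wrist_force"][:2]@np.array([np.cos(s["tcp_rot"][2]),np.sin(s["tcp_rot"][2])]))
E
python3 look.py s6
```

```text
tool jig 82.22903884333408 -134.36435285796603 79.66477410042306 [1.79960717e+02 1.08833686e-03 9.21694096e+01] [ 0.10886047 -0.00406     0.02406043]
C.r 80.18672737092305 C.t -22.04874288307198 cam 0.8513819140050805 push 0.008177928638485316
```

View pics/s6.png

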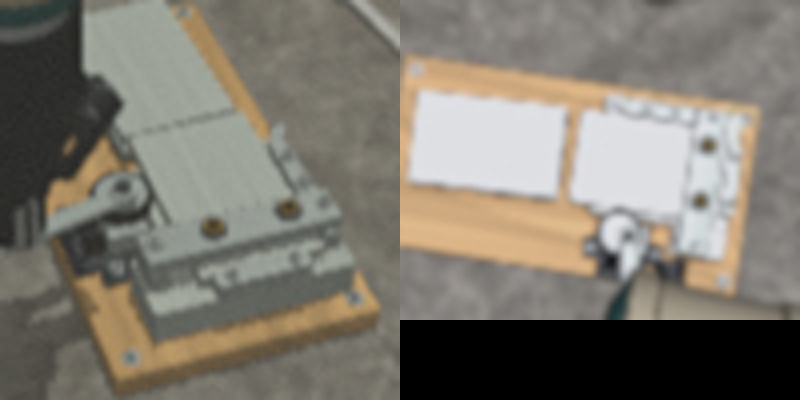

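The lever has followed the fingers to about 0.85 rad in both panes, and the blank is still home. From here I go in small steps and watch the push force (about -Fy).

>>> drive_tool:
  moves:
    - [[0.00403,-0.001,0,0,0,2.865,0],[0,0,0,0,0,0,0]]

```text
t: 11.75
ee_pos: [0.455, -0.0642, 0.0795]
tcp_rot: [3.141, -0.0, 1.559]
wrist_force: [0.1, 0.4, 0.3]
grip_width: 0.0001
grasp_force: 0.0
```

>>> drive_tool:
  moves:
    - [[0.00403,-0.001,0,0,0,2.865,0],[0,0,0,0,0,0,0]]

```text
t: 11.95
ee_pos: [0.454, -0.0602, 0.0794]
tcp_rot: [3.141, -0.0, 1.51]
wrist_force: [0.2, -0.2, -0.2]
grip_width: 0.0002
grasp_force: 0.1
```

>>> drive_tool:
  moves:
    - [[0.00403,-0.001,0,0,0,2.865,0],[0,0,0,0,0,0,0]]

```text
t: 12.15
ee_pos: [0.4532, -0.0562, 0.0793]
tcp_rot: [-3.142, -0.0, 1.46]
wrist_force: [0.4, -1.5, 0.8]
grip_width: 0.0001
grasp_force: 0.2
```

>>> drive_tool:
  moves:
    - [[0.00403,-0.001,0,0,0,2.865,0],[0,0,0,0,0,0,0]]

```text
t: 12.35
ee_pos: [0.4526, -0.0521, 0.0793]
tcp_rot: [-3.142, -0.0, 1.41]
wrist_force: [0.0, 0.0, 0.5]
grip_width: 0.0001
grasp_force: 0.3
```

Cam at about 1.05 rad with no load yet.

>>> drive_tool:
  moves:
    - [[0.00403,-0.001,0,0,0,2.865,0],[0,0,0,0,0,0,0]]

```text
t: 12.55
ee_pos: [0.4523, -0.048, 0.0793]
tcp_rot: [-3.142, -0.0, 1.36]
wrist_force: [-1.0, -1.4, 0.5]
grip_width: 0.0002
grasp_force: 0.3
```

>>> drive_tool:
  moves:
    - [[0.00403,-0.001,0,0,0,2.865,0],[0,0,0,0,0,0,0]]

```text
t: 12.75
ee_pos: [0.4522, -0.0438, 0.0793]
tcp_rot: [-3.142, -0.0, 1.31]
wrist_force: [-0.6, -0.6, -0.1]
grip_width: -0.0
grasp_force: 0.3
```

>>> drive_tool:
  moves:
    - [[0.00403,-0.001,0,0,0,2.865,0],[0,0,0,0,0,0,0]]

```text
t: 12.95
ee_pos: [0.4522, -0.0396, 0.0792]
tcp_rot: [-3.141, -0.0, 1.26]
wrist_force: [-0.3, 0.4, 0.0]
grip_width: 0.0002
grasp_force: 0.3
```

>>> drive_tool:
  moves:
    - [[0.00403,-0.001,0,0,0,2.865,0],[0,0,0,0,0,0,0]]

```text
t: 13.15
ee_pos: [0.4524, -0.0356, 0.0791]
tcp_rot: [-3.141, 0.0, 1.21]
wrist_force: [-1.8, -0.4, 0.6]
grip_width: -0.0004
grasp_force: 0.7
```

>>> drive_tool:
  moves:
    - [[0.00403,-0.001,0,0,0,2.865,0],[0,0,0,0,0,0,0]]

```text
t: 13.35
ee_pos: [0.4527, -0.0315, 0.079]
tcp_rot: [-3.141, 0.001, 1.16]
wrist_force: [-2.7, -1.6, -0.0]
grip_width: -0.0001
grasp_force: 1.2
```

```bash
python3 look.py s7; python3 - <<'E'
from station import bot
import numpy as np
from h import *
d=np.load("s7t.npz");im=d["color"];
a=np.load("s6t.npz")["color"]
o=np.vstack([cv2.resize(x[185:240,275:335],(600,300) if 0 else (480,300),interpolation=cv2.INTER_CUBIC) for x in (a,im)])
cv2.imwrite("pics/s7c.png",np.hstack([o[:300],o[300:]])[:, :960][:, ::1] if 0 else cv2.resize(np.hstack([o[:300],o[300:]]),(800,250)))
E
```

```text
tool jig 46.71557587089439 -143.3978148171521 79.07785047779592 [-1.79969304e+02  1.40785499e-02  6.64970111e+01] [-1.6852459  -1.12042876 -1.25196312]
C.r 80.33032043186485 C.t -22.47617263144922 cam 1.2994497945152776 push 1.6995480240801868
```

View pics/s7.png

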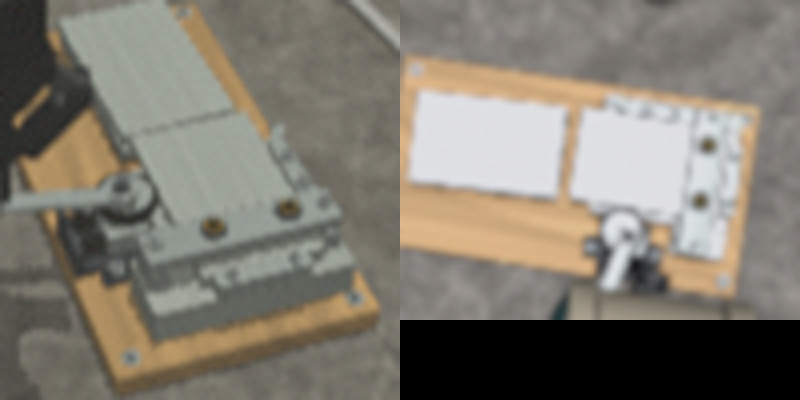

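The lever now points towards the robot at about 1.3 rad and the blank has moved up against the fence. Push is about 2 N and starting to rise.

>>> drive_tool:
  moves:
    - [[0.00403,-0.001,0,0,0,2.865,0],[0,0,0,0,0,0,0],[0,0,0,0,0,0,0]]

```text
t: 13.75
ee_pos: [0.4535, -0.0275, 0.079]
tcp_rot: [-3.141, 0.0, 1.11]
wrist_force: [-3.5, -1.7, -0.9]
grip_width: -0.0001
grasp_force: 1.6
```

>>> drive_tool:
  moves:
    - [[0.00403,-0.001,0,0,0,2.865,0],[0,0,0,0,0,0,0],[0,0,0,0,0,0,0]]

```text
t: 14.05
ee_pos: [0.4542, -0.0234, 0.079]
tcp_rot: [-3.141, 0.001, 1.059]
wrist_force: [-3.3, -2.4, -1.6]
grip_width: 0.0001
grasp_force: 2.2
```

```bash
python3 look.py s8
```

```text
tool jig 38.40765765626076 -143.27612922718345 78.98918280724766 [-1.79947547e+02  3.01071077e-02  6.06613950e+01] [-4.24561088 -2.44880437 -1.56635114]
C.r 80.39539338870867 C.t -22.692584659187517 cam 1.4013005097192917 push 4.214940751382324
```

>>> drive_tool:
  moves:
    - [[0.00403,-0.001,0,0,0,2.865,0],[0,0,0,0,0,0,0],[0,0,0,0,0,0,0]]

```text
t: 14.45
ee_pos: [0.4553, -0.0193, 0.0789]
tcp_rot: [-3.141, 0.001, 1.009]
wrist_force: [-4.4, -1.9, -2.3]
grip_width: -0.0003
grasp_force: 2.3
```

```bash
python3 look.py s9
```

```text
tool jig 34.2387871315987 -142.88597909716148 78.91627594042897 [-1.79936438e+02  3.72368977e-02  5.77950691e+01] [-5.0160482  -2.11062039 -1.71120351]
C.r 80.44060447542152 C.t -22.697981957057962 cam 1.4513273334899166 push 4.459194117669194
```

>>> drive_tool:
  moves:
    - [[0.0032,-0.0008,0,0,0,2.29,0],[0,0,0,0,0,0,0],[0,0,0,0,0,0,0]]

```text
t: 14.85
ee_pos: [0.4561, -0.0163, 0.0788]
tcp_rot: [-3.14, 0.001, 0.969]
wrist_force: [-6.2, -2.5, -1.7]
grip_width: 0.0003
grasp_force: 2.7
```

```bash
python3 look.py s10
```

```text
tool jig 31.075269772202592 -142.57044642565333 78.80978060533418 [-1.79910600e+02  6.32102655e-02  5.55030165e+01] [-6.5644769  -3.05731762 -2.21143705]
C.r 80.54284923690349 C.t -22.904719418714905 cam 1.491331198516625 push 6.237582512511356
```

Push is about 6 N at 1.49 rad, which is roughly 0.2 rad past touch and under 25 N of clamping. That's snug, so I'll back off gently, rise and check.

>>> drive_tool:
  moves:
    - [[-0.001,0,0,0,0,0,0],[-0.002,0,0,0,0,0,0],[-0.004,0,0,0,0,0,0],[-0.006,0,0,0,0,0,0],[0,0,-0.03,0,0,0,0],[0,0,-0.04,0,0,0,0],[0,0,-0.04,0,0,0,0],[-0.04,0,0,0,0,0,0],[-0.04,0,0,0,0,0,0],[-0.04,0,0,0,0,0,0],[-0.04,0,0,0,0,0,0],[0,0,0,0,0,0,0]]

```text
t: 16.15
ee_pos: [0.3569, -0.1615, 0.1898]
tcp_rot: [3.14, 0.0, 0.962]
wrist_force: [-0.4, 1.0, -0.6]
grip_width: 0.0002
grasp_force: 0.0
```

```bash
python3 look.py s11; sed 's/top0.npz/s11t.npz/' m.py > m2.py; sed -i 's/k\[:,:300\*K\]=0/k[:,:270*K]=0/' m2.py; python3 m2.py
```

```text
tool jig 187.4903546189964 -216.45896934901424 189.71277330730032 [ 1.79918169e+02 -4.86545680e-02  5.53176450e+01] [ 0.46114604 -0.04511011  0.10138984]
C.r 79.420982065401 C.t -196.1510077898413 cam 1.4945665405417072 push -0.2253093097926787
board [[479.29998779296875, -138.89999389648438], [649.5, -166.0], [699.9000244140625, 151.0], [531.0, 177.60000610351562]] [np.float32(320.7), np.float32(172.3), np.float32(321.0), np.float32(171.0)]
blank [[566.7000122070312, 17.5], [647.5, 6.699999809265137], [663.2999877929688, 137.3000030517578], [583.7999877929688, 146.5]] [615.3323   76.99123] [np.float32(130.1), np.float32(81.5), np.float32(131.5), np.float32(80.0)]
(np.float32(-99.14823), np.float32(-98.996574)) (np.float32(-97.21735), np.float32(-97.133865))
knob px [279.88794535 243.48199728] 8.625 [[ 4.69718825e+02 -1.37712077e-01  8.50000000e+01]]
```

View pics/s11.png

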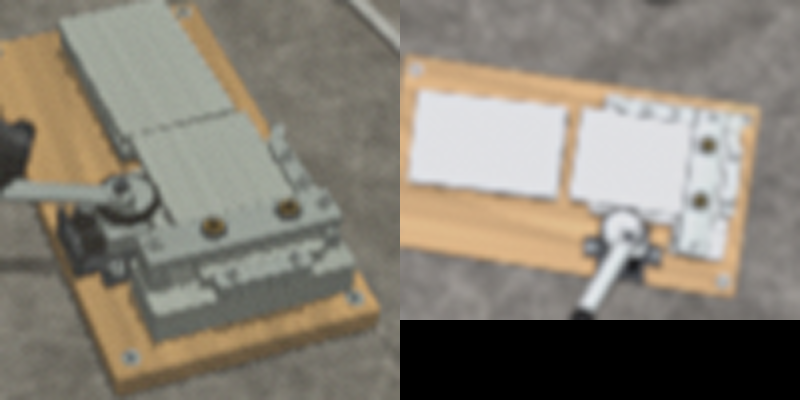

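```bash
python3 - <<'E'
from h import *
d=np.load("s11t.npz");im=cv2.resize(d["color"],None,fx=K,fy=K,interpolation=cv2.INTER_CUBIC)
k=im.max(2)<75;r=np.zeros_like(k);r[237*K:258*K,268*K:292*K]=1;c=big(k&r);M=cv2.moments(c);kp=np.array([M["m10"],M["m01"]])/M["m00"]/K-.5
X=ray(d,kp,.085)[0]*1000-[601.8,-8,0];y=np.radians(-99.05)
j=np.array([X[0]*np.cos(y)+X[1]*np.sin(y)-45,-X[0]*np.sin(y)+X[1]*np.cos(y)+60]);print(kp,cv2.contourArea(c)/K/K,j,np.hypot(*j),np.radians(-30)-np.arctan2(j[1],j[0]))
E
```

```text
[279.99639693 244.99286395] 23.21875 [-30.90629882 -76.57092511] 82.57303360273784 1.4308290504275756
```

>>> drive_tool:
  moves:
    - [[0,0,0,0,0,0,0],[0,0,0,0,0,0,0],[0,0,0,0,0,0,0],[0,0,0,0,0,0,0],[0,0,0,0,0,0,0],[0,0,0,0,0,0,0],[0,0,0,0,0,0,0],[0,0,0,0,0,0,0],[0,0,0,0,0,0,0],[0,0,0,0,0,0,0]]

```text
t: 17.25
ee_pos: [0.3586, -0.1586, 0.1893]
tcp_rot: [-3.142, -0.0, 0.968]
wrist_force: [0.4, -0.5, 0.3]
grip_width: 0.0
grasp_force: 0.0
```

```bash
python3 - <<'E'
from h import *
from station import imaging
d=imaging.snapshot("top")
for d in(np.load("s11t.npz"),d):
    im=cv2.resize(d["color"],None,fx=K,fy=K,interpolation=cv2.INTER_CUBIC)
    k=im.max(2)<75;r=np.zeros_like(k);r[237*K:258*K,268*K:292*K]=1;c=big(k&r);M=cv2.moments(c);print(M["m10"]/M["m00"]/K,M["m01"]/M["m00"]/K)
E
```

```text
280.49639692687305 245.49286395244502
280.51192281766095 245.50120772946858
```

The lever stays put after release, and the blank is at the stop and against the fence. Handing in.

```bash
python3 -c "
from station import bot
print(bot.close_job())"
```

```text
the job is handed in; nothing more can be done
None
```

The top blank is home against the end stop. The cam holds it against the fence at about 1.45 rad, an estimated 15–25 N of clamping, and the lever held its position after release. The job was handed in after about 17 s; no verdict was returned.

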